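# Push the divider board into the packed row of painted panels

## Robot

A 6-joint arm with a two-finger parallel gripper is mounted at the origin on the work surface. World frame = base frame: x ahead of the robot, y to its left, z up, the work surface at z = 0. Lengths are in mm, angles in rad, forces in N, time in s.
With the tool pointing down it reaches from about 350 to 975 mm from the base axis. Payload 7.1 kg.
Tool frame: the origin (TCP) lies on the mounting face of the last link; the fingertips stand 182 mm ahead of it and the grasp point (between the pads) lies 163 mm ahead of it (ctrl.tcp_to_tips is the distance from the TCP to the fingertips, in mm); z points along the fingers, y is the direction in which the jaws open and shut (so a half turn about z gives the same grasp; the last joint's range is limited). The gripper opens to 88 mm and grips with 3 to 60 N. Pads are 20 mm wide; open, the fingers measure 115 mm over their backs; the gripper's body (75 mm by 178 mm) begins 61 mm behind the grasp point.
Start: joints at [-1.306, 0.423, 1.63, -0, 1.089, -0.019], TCP at [175.022, -599.978, 404.675] pointing down, gripper open.
Joint ranges: [-3, 3], [-0.9, 2.11], [0.09, 2.58], [-1.31, 4.45], [0.11, 2.69], [-2.54, 2.54]. Speed limits (rad/s): [2.39, 2.39, 3.01, 3.14, 3.14, 3.14].

## Interface

Orientations are given as a rotation vector (axis times angle).
In Python, from workcell import ctrl gives the robot as it stands. The module is installed in compiled form; this text tells all that it offers.
- The arm moves only by the tool send_rows, never from a script. Its argument "commands" is a list of rows, each an object with "translation": the shift along the world's x, y, z normalised to -1 to 1, where 1 is 0.1 m, a list of three; "twist": the turn, a rotation vector about the world's x, y, z normalised to -1 to 1, where 1 is 0.5 rad, a list of three. A call has exactly 10 rows; each row is the pose to reach, as a shift and turn from the pose commanded when the call began; what a row does not reach only later rows make up. A row lasts 1/10 s, in which the tool goes at most 50 mm and 8.59 degrees, less where a joint would pass 70% of its speed; a pose out of reach is approached as far as the arm can. A call with a number of a shift or a turn outside -1 to 1 is refused whole. A call with a gripper value outside its range is refused whole. "grip" is the closure, from -1 (fully open) to 1 (shut), set as the call begins (left out, the last holds). The fingers move at their own pace and stop on an object; the grip force is fixed at half the most. Time passes only in rows, so rows that repeat a pose let the fingers close, or fill a call up. It gives the time, the measured TCP pose, the force and the opening at its end, in the units of the state.
- ctrl.get_obs(): the state, without advancing time (a new reading comes with each control period).
- ctrl.get_image(name): name is "side" or "top" or "wrist"; returns a dict with "img" (400x640x3 uint8, red, green, blue), "intrinsics" (3x3 intrinsics, pixels), "cam_to_world" (4x4, takes a point from camera to world coordinates). Camera axes: x right, y down, z forward; pixel columns grow to the right and rows downward; lengths in mm; the calibration is good to about 2 mm. A picture is of the moment at which its call begins. There is no depth.
- ctrl.close_job(): hands the job in, once; it reports no verdict.
The state is a dict: "t": time; "qpos": joint angles; "qvel": joint speeds; "joint_torque": joint torques, N m; "ee_pos": TCP position; "orientation": TCP orientation; "ft_force": force on the tool from outside, world axes, zero at the start; "moment": the same for the moment, N m; "width": finger opening in mm.
Only numpy, scipy, OpenCV 4.12 (cv2) and the standard library are available. Lean on these libraries where they do the work, as an engineer would, in place of code of your own. Each camera call takes 0.05 s, during which the arm holds its last target. There are 200 camera calls.

## Task

Take the plywood divider board by its red-banded tail and, from the open front of the blue rack, wedge its nose into the seam just to the right of the yellow panel, as seen pushing in. One end of the row is locked and the other sprung, so feel which way the row gives and let the board follow it; push gently, without forcing, until it is fully home against the back stop. It and all panels must stay upright and end standing on the plate, in line; then let go, and leave the glue bottle, mug and toy house alone.

Things in the scene. Friction and masses are not known exactly. Their poses are not given: they have to be found in the camera images.
- rack: fixed rack: aluminium base plate 6 thick, blue walls. Origin on the bench (z 0). x: the way boards are pushed in; y: along the row to the left as seen pushing in; z up. Plate x -170..66, y -116..116; bare in front of the row (x < -50). Five touching panels fill about y +50..-50, fronts at x -50, between two black end plates 74 high. Open to front and top
- rack_stop (a point): point on the plate's top (6 above the bench) at the foot of the blue back stop wall (64 high, rack x +50, across the row), at rack y 0; axes as the rack's. Panels' backs are at or within 2 mm of the stop
- row_front (a point): point on the plate's top under the middle of the row's front (rack x -50, y 0), axes as the rack's. Each black end plate presses the row with 2 to 3 N and can slide out 34 mm, but one of the two is locked by a thick orange block behind it: all panels to that side of a seam cannot give. Which one is not measured: feel sideways force. A thin pale strip behind the free plate does not block it
- yellow_center (a point): yellow panel standing in the rack, 100 deep (x) x 20 thick (y) x 100 high, 120 g, loose. Its front 10 mm is bevelled from 20 to 10 thick, so touching panels leave a V mouth 10 wide. Point: its centre, 50 above its underside. x into the rack, y to the left. At any of the first four places from the left (rack +y), never the last
- green_a_center (a point): dark green panel standing in the rack, 100 deep (x) x 20 thick (y) x 100 high, 120 g, loose. Its front 10 mm is bevelled from 20 to 10 thick, so touching panels leave a V mouth 10 wide. Point: its centre, 50 above its underside. x into the rack, y to the left. 
- green_b_center (a point): leaf green panel standing in the rack, 100 deep (x) x 20 thick (y) x 100 high, 120 g, loose. Its front 10 mm is bevelled from 20 to 10 thick, so touching panels leave a V mouth 10 wide. Point: its centre, 50 above its underside. x into the rack, y to the left. 
- purple_a_center (a point): light mauve panel standing in the rack, 100 deep (x) x 20 thick (y) x 100 high, 120 g, loose. Its front 10 mm is bevelled from 20 to 10 thick, so touching panels leave a V mouth 10 wide. Point: its centre, 50 above its underside. x into the rack, y to the left. 
- purple_b_center (a point): dark mauve panel standing in the rack, 100 deep (x) x 20 thick (y) x 100 high, 120 g, loose. Its front 10 mm is bevelled from 20 to 10 thick, so touching panels leave a V mouth 10 wide. Point: its centre, 50 above its underside. x into the rack, y to the left. 
- divider_center (a point): plywood divider, red band round its tail, standing on the bench: 145 (x) x 20 (y) x 100 high, 150 g. Point: its centre, 50 up. Its +x end is the nose, tapered over 28 mm from 20 to 6 thick; flat tail at x -72.5; band at x -65..-43. Home: nose at the stop, centre at rack x -22.5, tail 45 proud of the panels. Wedging in takes some 4 to 15 N along x; over 15 N on a panel or 20 N on the stop is jamming
- glue_center (a point): white glue bottle with a red label, 66 diameter, 180 high; point at its axis, 90 up; leave alone
- mug_center (a point): white mug, 80 diameter, 85 high; point at its axis, 40 up; leave alone
- house_center (a point): small wooden toy house, 60 x 60, 75 high; point 30 up; leave alone
Not all that is in view belongs to the job. What is shaped like the part that bears purple_b_center but orange is not meant.

How it is judged:
By the outcome, as a careful person would: the job done as asked, in the order asked, and still so for the second after the job is handed in, with the robot touching nothing.
It also fails if it takes over 69 s, if anything falls off the work surface, if the arm or the gripper's body presses on something with over 40 N, if the wrist force passes 120 N, or if a joint passes its speed limit or range.

## Working session

There is one attempt and no reset: what is moved stays moved. The work goes in short steps, Python scripts to look and compute and a tool call to move; the robot and the scene stay as the last step left them, time stands still between calls to the robot, and variables do not carry over. Pictures are saved under pics/ and viewed, about 8 in all and at most 12, crops included, and the job is handed in when it is done.

Besides the shell and the picture viewer there is one more tool, called after "Call:" as name(argument=value, ...), one argument or row to a line, values as JSON. send_rows: Moves the arm, as the interface text tells. Its arguments: {"type":"object","properties":{"commands":{"type":"array","items":{"type":"object","properties":{"translation":{"type":"array","items":{"type":"number"}},"twist":{"type":"array","items":{"type":"number"}}}}},"grip":{"type":"number"}},"required":["commands"]}

```bash
mkdir -p pics
cat > h.py <<'E'
import numpy as np, cv2
from workcell import ctrl
def grab(n,f):
    d=ctrl.get_image(n); cv2.imwrite('pics/'+f+'.png',cv2.cvtColor(d['img'],cv2.COLOR_RGB2BGR)); np.savez('pics/'+f+'.npz',**d); return d
def load(f): return np.load('pics/'+f+'.npz')
def ray(d,uv):
    uv=np.atleast_2d(np.array(uv,float)); r=np.c_[uv,np.ones(len(uv))]@np.linalg.inv(d['intrinsics']).T@d['cam_to_world'][:3,:3].T
    return d['cam_to_world'][:3,3],r
def plane(d,uv,z):
    o,r=ray(d,uv); return o+r*((z-o[2])/r[:,2])[:,None]
def proj(d,P):
    T=np.linalg.inv(d['cam_to_world']); p=np.atleast_2d(P)@T[:3,:3].T+T[:3,3]; q=p@d['intrinsics'].T; return q[:,:2]/q[:,2:]
E
python3 - <<'E'
from h import *
np.set_printoptions(suppress=True,precision=3)
for n in('top','side'):
    d=grab(n,n+'0'); print(d['intrinsics'],d['cam_to_world'])
o=ctrl.get_obs(); print(o)
a=cv2.imread('pics/top0.png');b=cv2.imread('pics/side0.png')
E
```

```text
[[436.858   0.    319.417]
 [  0.    436.858 197.173]
 [  0.      0.      1.   ]] [[   0.086   -0.97     0.229  370.718]
 [  -0.996   -0.085    0.016 -165.744]
 [   0.004   -0.229   -0.973 1139.523]
 [   0.       0.       0.       1.   ]]
[[500.185   0.    315.388]
 [  0.    500.185 199.604]
 [  0.      0.      1.   ]] [[  -0.966   -0.154    0.206  300.565]
 [  -0.257    0.635   -0.728  887.506]
 [  -0.019   -0.757   -0.654 1024.953]
 [   0.       0.       0.       1.   ]]
{'t': 0.1, 'qpos': array([-1.306,  0.424,  1.631, -0.   ,  1.089, -0.019]), 'qvel': array([-0.002, -0.002, -0.002, -0.002,  0.002, -0.001]), 'joint_torque': array([ -0.001, -54.561, -27.432,   0.064,   0.019,  -0.   ]), 'ee_pos': array([ 174.953, -599.744,  403.971]), 'orientation': array([-3.109, -0.444,  0.   ]), 'ft_force': array([-0.387, -0.676, -0.423]), 'moment': array([-0.014,  0.006, -0.016]), 'width': 88.16063386301319}
```

View pics/top0.png

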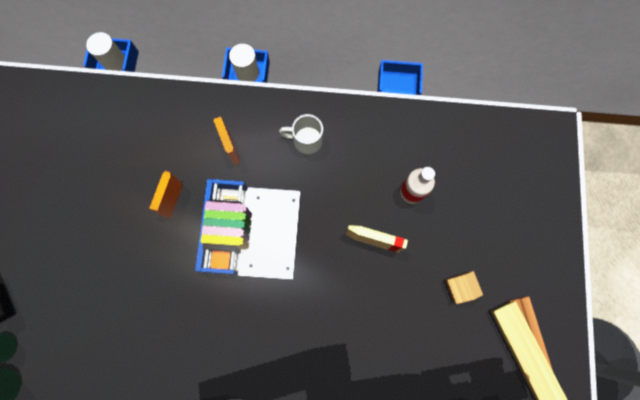

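View pics/side0.png

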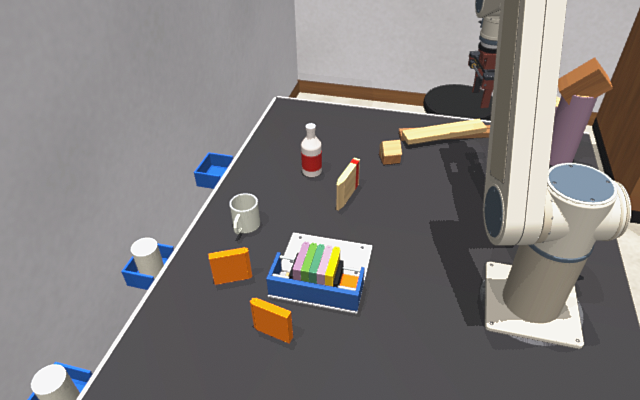

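The top view shows the rack at about (248,230), open towards image right (world -y). The yellow panel is at the bottom end of the row (222,240), which is the leftmost place, with the orange block beyond it at (220,260). The divider is at (378,238) with its red tail at (400,242). The side view agrees with this. Next I'll zoom in and measure.

Run:
```python
from h import *
np.set_printoptions(suppress=True,precision=1)
d=load('top0');im=d['img']
c=cv2.cvtColor(im[170:290,190:430],cv2.COLOR_RGB2BGR); cv2.imwrite('pics/z1.png',cv2.resize(c,None,fx=3.3,fy=3.3,interpolation=cv2.INTER_CUBIC))
hsv=cv2.cvtColor(im,cv2.COLOR_RGB2HSV)
def blob(n,lo,hi,roi,z):
    m=cv2.inRange(hsv,lo,hi); k=np.zeros_like(m);k[roi[1]:roi[3],roi[0]:roi[2]]=1;m*=k
    cs=max(cv2.findContours(m,0,2)[0],key=cv2.contourArea); r=cv2.minAreaRect(cs); b=cv2.boxPoints(r)
    P=plane(d,b,z)[:,:2]; M=cv2.moments(m,True);
    print(n,cv2.contourArea(cs),'px',b.round(1).tolist(),'\n  world',P.tolist(),'ctr',P.mean(0),'sides',np.linalg.norm(P[0]-P[1]),np.linalg.norm(P[1]-P[2]))
blob('plate',(0,0,170),(179,40,255),(240,180,305,285),6)
blob('yellow',(24,150,150),(32,255,255),(195,230,245,250),106)
blob('lmauve',(135,20,150),(170,120,255),(195,226,245,242),106)
blob('red',(0,180,120),(8,255,255),(385,225,420,260),100)
blob('red2',(172,180,120),(179,255,255),(385,225,420,260),100)
blob('ply',(10,30,190),(30,160,255),(340,215,420,260),100)
```

```text
plate 4452.0 px [[233.3000030517578, 274.70001220703125], [240.0, 185.89999389648438], [299.6000061035156, 190.39999389648438], [292.8999938964844, 279.20001220703125]] 
  world [[415.11700000253524, 55.08266829134615], [649.6324488930801, 68.0339521848845], [651.1877880021416, -92.19395869713715], [417.0339265452427, -97.7597128200284]] ctr [533.2 -16.7] sides 234.87279860133822 160.23545957546742
yellow 233.0 px [[201.60000610351562, 242.1999969482422], [202.10000610351562, 234.89999389648438], [242.3000030517578, 237.8000030517578], [241.8000030517578, 245.10000610351562]] 
  world [[480.2288232894482, 120.35524749426992], [497.48175392327903, 121.68821133924189], [498.9605717404338, 25.682591858389344], [481.7223800544198, 24.717503638551307]] ctr [489.6  73.1] sides 17.30434650796674 96.01700825394732
lmauve 223.5 px [[201.6999969482422, 232.60000610351562], [202.1999969482422, 225.6999969482422], [243.39999389648438, 228.6999969482422], [242.89999389648438, 235.60000610351562]] 
  world [[502.90090155725386, 123.47117983682597], [519.4714450688954, 124.75644832735878], [520.9673900475993, 25.89052348793487], [504.41155245272506, 24.96734533722349]] ctr [511.9  74.8] sides 16.620313696316362 98.87724179877758
red 58.5 px [[393.79998779296875, 245.8000030517578], [396.5, 236.3000030517578], [403.5, 238.3000030517578], [400.79998779296875, 247.8000030517578]] 
  world [[512.0360409703956, -335.11639593601785], [535.4019353925526, -340.5241743889367], [532.0423368754906, -357.44659586658275], [508.71654826463055, -351.9592244536927]] ctr [ 522.  -346.3] sides 23.983517046989597 17.25268822134517Traceback (most recent call last):
  File "<stdin>", line 15, in <module>
  File "<stdin>", line 8, in blob
ValueError: max() iterable argument is empty
```

View pics/z1.png

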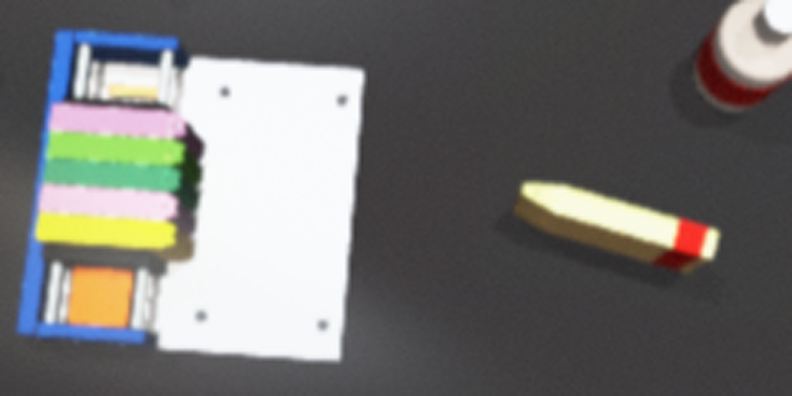

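Run:
```python
from h import *
np.set_printoptions(suppress=True,precision=1)
d=load('top0');s=load('side0');hsv=cv2.cvtColor(d['img'],cv2.COLOR_RGB2HSV)
print('bottle cap',plane(d,[427,173],178),'bottle base',plane(d,[[403,185],[411,202]],0),'mug',plane(d,[308,134],85),'house',plane(d,[465,288],75))
# divider top face: bright ply + red
m=cv2.inRange(hsv,(0,20,200),(40,255,255))
k=np.zeros_like(m);k[215:262,340:415]=1;m*=k
c=max(cv2.findContours(m,0,2)[0],key=cv2.contourArea);r=cv2.minAreaRect(c);P=plane(d,cv2.boxPoints(r),100)[:,:2]
print(cv2.contourArea(c),P,P.mean(0),np.linalg.norm(P-np.roll(P,1,0),axis=1))
Q=plane(d,c.reshape(-1,2),100)[:,:2];w=np.linalg.svd(Q-Q.mean(0))[2][0];w*=np.sign(w[1]);print('axis',w,np.degrees(np.arctan2(w[1],w[0])),(Q@w).min(),(Q@w).max())
n=np.array([w[1],-w[0]]);print('across',(Q@n).min(),(Q@n).max())
mid=w*((Q@w).min()+(Q@w).max())/2+n*((Q@n).min()+(Q@n).max())/2;print('centre',mid,'band',mid-54*w)
```

```text
bottle cap [[ 675.1 -390.4  178. ]] bottle base [[ 692.  -368.5    0. ]
 [ 646.9 -391.8    0. ]] mug [[ 782.2 -104.4   85. ]] house [[ 429.3 -513.6   75. ]]
419.0 [[ 537.4 -222.7]
 [ 557.8 -226.9]
 [ 529.3 -367.2]
 [ 509.3 -362.4]] [ 533.5 -294.8] [142.5  20.8 143.1  20.6]
axis [0.2 1. ] 79.30147234835835 -261.88916729720876 -119.29406669506459
across 567.841834092912 589.81125538792
centre [ 533.4 -294.7] band [ 523.4 -347.8]
```

Call:
send_rows(
  commands=[
    {"translation":[0.5,0.3,0],"twist":[0,0,0.3]},
    {"translation":[1,0.7,0],"twist":[0,0,0.6]},
    {"translation":[1,0.7,0],"twist":[0,0,0.8]},
    {"translation":[1,0.7,0],"twist":[0,0,0.8]},
    {"translation":[1,0.7,0],"twist":[0,0,0.8]},
    {"translation":[1,0.7,0],"twist":[0,0,0.8]},
    {"translation":[1,0.7,0],"twist":[0,0,0.8]},
    {"translation":[1,0.7,0],"twist":[0,0,0.8]},
    {"translation":[1,0.7,0],"twist":[0,0,0.8]},
    {"translation":[1,0.7,0],"twist":[0,0,0.8]},
  ],
  grip=-1,
)

```text
t: 1.1
ee_pos: [274.7, -530.2, 404.6]
orientation: [-2.96, -1.052, 0.0]
ft_force: [-0.2, -0.4, -0.9]
width: 87.7
```

Call:
send_rows(
  commands=[
    {"translation":[0.5,0.35,0],"twist":[0,0,0.3]},
    {"translation":[1,0.7,0],"twist":[0,0,0.6]},
    {"translation":[1,0.7,0],"twist":[0,0,0.8]},
    {"translation":[1,0.7,0],"twist":[0,0,0.8]},
    {"translation":[1,0.7,0],"twist":[0,0,0.8]},
    {"translation":[1,0.7,0],"twist":[0,0,0.8]},
    {"translation":[1,0.7,0],"twist":[0,0,0.8]},
    {"translation":[1,0.7,0],"twist":[0,0,0.8]},
    {"translation":[1,0.7,0],"twist":[0,0,0.8]},
    {"translation":[1,0.7,0],"twist":[0,0,0.8]},
  ],
)

```text
t: 2.1
ee_pos: [374.7, -460.2, 404.7]
orientation: [2.692, 1.619, -0.0]
ft_force: [0.5, -0.2, -0.0]
width: 87.4
```

Call:
send_rows(
  commands=[
    {"translation":[0.4,0.3,0],"twist":[0,0,0.2]},
    {"translation":[0.8,0.6,0],"twist":[0,0,0.4]},
    {"translation":[1,0.7,0],"twist":[0,0,0.58]},
    {"translation":[1,0.7,0],"twist":[0,0,0.58]},
    {"translation":[1,0.7,0],"twist":[0,0,0.58]},
    {"translation":[1,0.7,0],"twist":[0,0,0.58]},
    {"translation":[1,0.7,0],"twist":[0,0,0.58]},
    {"translation":[1,0.7,0],"twist":[0,0,0.58]},
    {"translation":[1,0.7,0],"twist":[0,0,0.58]},
    {"translation":[1,0.7,0],"twist":[0,0,0.58]},
  ],
)

```text
t: 3.1
ee_pos: [474.7, -390.3, 404.7]
orientation: [2.43, 1.991, 0.0]
ft_force: [-0.1, 0.5, -0.4]
width: 87.8
```

Run:
```python
from h import *
np.set_printoptions(suppress=True,precision=3)
d=grab('wrist','w1');print(d['cam_to_world'],d['intrinsics'])
print(proj(d,[[533,-295,100],[523,-348,100]]))
```

```text
[[   0.981   -0.188   -0.056  490.464]
 [  -0.196   -0.94    -0.278 -312.881]
 [  -0.001    0.284   -0.959  384.141]
 [   0.       0.       0.       1.   ]] [[360.338   0.    324.949]
 [  0.    360.338 200.531]
 [  0.      0.      1.   ]]
[[377.091  57.183]
 [375.016 131.466]]
```

View pics/w1.png

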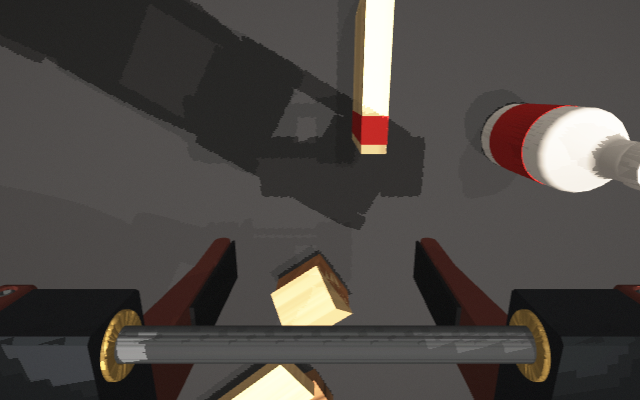

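The wrist view shows the red band at about (370,131) and the tail end at v≈150. The bottle is well clear on the right. I'll refine the grasp numbers from this view.

Run:
```python
from h import *
np.set_printoptions(suppress=True,precision=1)
d=load('w1');hsv=cv2.cvtColor(d['img'],cv2.COLOR_RGB2HSV)
for n,lo,hi in(('red',(0,150,170),(10,255,255)),('ply',(15,10,200),(35,160,255))):
    m=cv2.inRange(hsv,lo,hi);k=np.zeros_like(m);k[0:170,340:410]=1;m*=k
    for v in(10,60,100,122,130,138,149):
        u=np.flatnonzero(m[v]); 
        if len(u):
            P=plane(d,[[u[0]-.0,v],[u[-1]+1,v]],100);print(n,v,u[0],u[-1],P[:,:2].ravel(),'mid',P.mean(0)[:2])
    v=np.flatnonzero(m[:,375]);print(n,'rows',v.min(),v.max(),plane(d,[[375,v.min()],[375,v.max()+1]],100)[:,:2].ravel())
```

```text
red 122 362 387 [ 514.3 -338.9  534.  -342.8] mid [ 524.1 -340.9]
red 130 362 387 [ 513.3 -344.9  533.1 -348.9] mid [ 523.2 -346.9]
red 138 362 386 [ 512.2 -351.   531.4 -354.8] mid [ 521.8 -352.9]
red rows 116 144 [ 524.8 -336.4  521.3 -358.4]
ply 10 366 393 [ 530.2 -262.5  549.7 -266.4] mid [ 539.9 -264.5]
ply 60 364 391 [ 523.2 -295.   543.5 -299.1] mid [ 533.4 -297. ]
ply 100 362 388 [ 517.  -322.7  537.1 -326.8] mid [ 527.1 -324.8]
ply 149 361 385 [ 510.  -359.3  529.3 -363.2] mid [ 519.7 -361.3]
ply rows 111 153 [ 525.4 -332.7  520.2 -365.4]
```

Call:
send_rows(
  commands=[
    {"translation":[0.2,0.2,-0.2],"twist":[0,0,0]},
    {"translation":[0.48,0.43,-0.5],"twist":[0,0,-0.015]},
    {"translation":[0.48,0.43,-0.9],"twist":[0,0,-0.015]},
    {"translation":[0.48,0.43,-0.9],"twist":[0,0,-0.015]},
    {"translation":[0.48,0.43,-0.9],"twist":[0,0,-0.015]},
    {"translation":[0.48,0.43,-0.9],"twist":[0,0,-0.015]},
    {"translation":[0.48,0.43,-0.9],"twist":[0,0,-0.015]},
    {"translation":[0.48,0.43,-0.9],"twist":[0,0,-0.015]},
    {"translation":[0.48,0.43,-0.9],"twist":[0,0,-0.015]},
    {"translation":[0.48,0.43,-0.9],"twist":[0,0,-0.015]},
  ],
)

```text
t: 4.15
ee_pos: [523.0, -347.2, 315.2]
orientation: [2.436, 1.982, 0.0]
ft_force: [0.2, -0.4, 0.4]
width: 88.0
```

Call:
send_rows(
  commands=[
    {"translation":[0,0,-0.2]},
    {"translation":[0,0,-0.4]},
    {"translation":[0,0,-0.6]},
    {"translation":[0,0,-0.8]},
    {"translation":[0,0,-0.92]},
    {"translation":[0,0,-0.92]},
    {"translation":[0,0,-0.92]},
    {"translation":[0,0,-0.92]},
    {"translation":[0,0,-0.92]},
    {"translation":[0,0,-0.92]},
  ],
)

```text
validation failed for argument at $.co...
```

Call:
send_rows(
  commands=[
    {"translation":[0,0,0]},
    {"translation":[0,0,0]},
    {"translation":[0,0,0]},
    {"translation":[0,0,0]},
    {"translation":[0,0,0]},
    {"translation":[0,0,0]},
    {"translation":[0,0,0]},
    {"translation":[0,0,0]},
    {"translation":[0,0,0]},
    {"translation":[0,0,0]},
  ],
  grip=1,
)

```text
validation failed for argument at $.co...
```

Call:
send_rows(
  commands=[
    {"translation":[0,0,-0.2],"twist":[0,0,0]},
    {"translation":[0,0,-0.4],"twist":[0,0,0]},
    {"translation":[0,0,-0.6],"twist":[0,0,0]},
    {"translation":[0,0,-0.8],"twist":[0,0,0]},
    {"translation":[0,0,-0.92],"twist":[0,0,0]},
    {"translation":[0,0,-0.92],"twist":[0,0,0]},
    {"translation":[0,0,-0.92],"twist":[0,0,0]},
    {"translation":[0,0,-0.92],"twist":[0,0,0]},
    {"translation":[0,0,-0.92],"twist":[0,0,0]},
    {"translation":[0,0,-0.92],"twist":[0,0,0]},
  ],
)

```text
t: 5.15
ee_pos: [523.2, -347.1, 223.5]
orientation: [2.436, 1.982, 0.001]
ft_force: [-0.1, 0.5, 0.6]
width: 87.8
```

Call:
send_rows(
  commands=[
    {"translation":[0,0,0],"twist":[0,0,0]},
    {"translation":[0,0,0],"twist":[0,0,0]},
    {"translation":[0,0,0],"twist":[0,0,0]},
    {"translation":[0,0,0],"twist":[0,0,0]},
    {"translation":[0,0,0],"twist":[0,0,0]},
    {"translation":[0,0,0],"twist":[0,0,0]},
    {"translation":[0,0,0],"twist":[0,0,0]},
    {"translation":[0,0,0],"twist":[0,0,0]},
    {"translation":[0,0,0],"twist":[0,0,0]},
    {"translation":[0,0,0],"twist":[0,0,0]},
  ],
  grip=1,
)

```text
t: 6.15
ee_pos: [523.0, -347.0, 222.7]
orientation: [2.437, 1.983, -0.0]
ft_force: [-0.3, -0.2, -0.5]
width: 19.8
```

Call:
send_rows(
  commands=[
    {"translation":[0,0,0.05],"twist":[0,0,0]},
    {"translation":[0,0,0.1],"twist":[0,0,0]},
    {"translation":[0,0,0.15],"twist":[0,0,0]},
    {"translation":[0,0,0.2],"twist":[0,0,0]},
    {"translation":[0,0,0.2],"twist":[0,0,0]},
    {"translation":[0,0,0.2],"twist":[0,0,0]},
    {"translation":[0,0,0.2],"twist":[0,0,0]},
    {"translation":[0,0,0.2],"twist":[0,0,0]},
    {"translation":[0,0,0.2],"twist":[0,0,0]},
    {"translation":[0,0,0.2],"twist":[0,0,0]},
  ],
)

```text
t: 7.15
ee_pos: [523.0, -347.0, 242.5]
orientation: [-2.436, -1.983, 0.0]
ft_force: [0.4, 1.0, -1.5]
width: 19.8
```

Call:
send_rows(
  commands=[
    {"translation":[-0.05,0.2,0.05],"twist":[0,0,0.1]},
    {"translation":[-0.1,0.5,0.05],"twist":[0,0,0.25]},
    {"translation":[-0.1,0.8,0.05],"twist":[0,0,0.44]},
    {"translation":[-0.1,1,0.05],"twist":[0,0,0.44]},
    {"translation":[-0.1,1,0.05],"twist":[0,0,0.44]},
    {"translation":[-0.1,1,0.05],"twist":[0,0,0.44]},
    {"translation":[-0.1,1,0.05],"twist":[0,0,0.44]},
    {"translation":[-0.1,1,0.05],"twist":[0,0,0.44]},
    {"translation":[-0.1,1,0.05],"twist":[0,0,0.44]},
    {"translation":[-0.1,1,0.05],"twist":[0,0,0.44]},
  ],
)

```text
t: 8.15
ee_pos: [513.0, -247.5, 247.6]
orientation: [2.205, 2.238, 0.0]
ft_force: [-1.3, -0.6, -1.3]
width: 20.3
```

Call:
send_rows(
  commands=[
    {"translation":[-0.05,0.2,0],"twist":[0,0,0]},
    {"translation":[-0.1,0.5,0],"twist":[0,0,0]},
    {"translation":[-0.1,0.8,0],"twist":[0,0,0]},
    {"translation":[-0.1,0.8,0],"twist":[0,0,0]},
    {"translation":[-0.1,0.8,0],"twist":[0,0,0]},
    {"translation":[-0.1,0.8,0],"twist":[0,0,0]},
    {"translation":[-0.1,0.8,0],"twist":[0,0,0]},
    {"translation":[-0.1,0.8,0],"twist":[0,0,0]},
    {"translation":[-0.1,0.8,0],"twist":[0,0,0]},
    {"translation":[-0.1,0.8,0],"twist":[0,0,0]},
  ],
)

```text
t: 9.15
ee_pos: [503.0, -167.3, 247.6]
orientation: [-2.205, -2.238, 0.0]
ft_force: [0.9, -0.7, -2.1]
width: 19.8
```

Run:
```python
from h import *
d=grab('wrist','w2');grab('top','t2');print(ctrl.get_obs()['ee_pos'],ctrl.get_obs()['ft_force'])
```

```text
[ 502.98149546 -167.14752575  247.63517152] [ 1.01833817  0.45065123 -1.32902649]
```

View pics/w2.png

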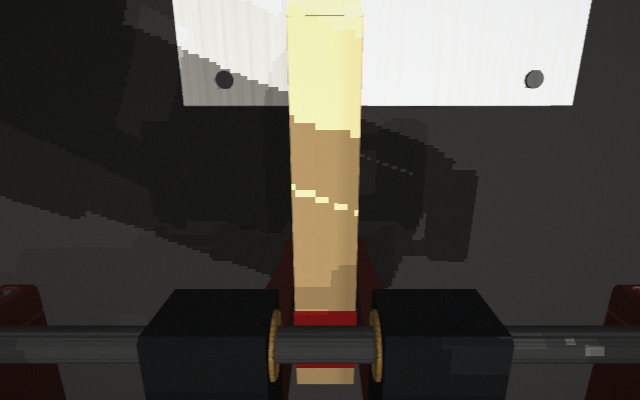

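The wrist view shows the plate's front edge level at v≈105, from u=184 to 573, so the tool's yaw already matches the rack. The row is out of this view. I'll get the seam from the plate here and from the top view.

Run:
```python
from h import *
np.set_printoptions(suppress=True,precision=2)
d=load('w2');g=cv2.cvtColor(d['img'],cv2.COLOR_RGB2GRAY).astype(float)
# front edge rows at several columns
pts=[]
for u in list(range(195,275,10))+list(range(380,570,10)):
    col=g[85:125,u];v=85+np.argmin(np.diff(col))+.5+.5;pts.append((u+.5,v))
P=plane(d,pts,6)[:,:2];k=np.polyfit(P[:,0],P[:,1],1);print('front edge y=%.4f x+%.2f'%tuple(k),'yaw',np.pi/2+np.arctan(k[0]))
L=[];R=[]
for v in range(5,100,8):
    r=g[v]; L.append((150+np.argmax(np.diff(r[150:200]))+1,v+.5)); R.append((565+np.argmin(np.diff(r[565:600]))+1,v+.5))
PL=plane(d,L,6)[:,:2];PR=plane(d,R,6)[:,:2]
for Q in(PL,PR):
    kk=np.polyfit(Q[:,1],Q[:,0],1);print('side x=%.4f y+%.2f'%tuple(kk),np.std(Q[:,0]-np.polyval(kk,Q[:,1])))
t=load('t2');c=cv2.cvtColor(t['img'][170:290,190:350],cv2.COLOR_RGB2BGR)
cv2.imwrite('pics/z2.png',cv2.resize(c,None,fx=5,fy=5,interpolation=cv2.INTER_CUBIC))
```

```text
front edge y=0.0155 x+-103.05 yaw 1.5862657764669825
side x=-0.0201 y+416.55 0.19709067901611343
side x=-0.0175 y+647.46 0.1407835533651265
```

View pics/z2.png

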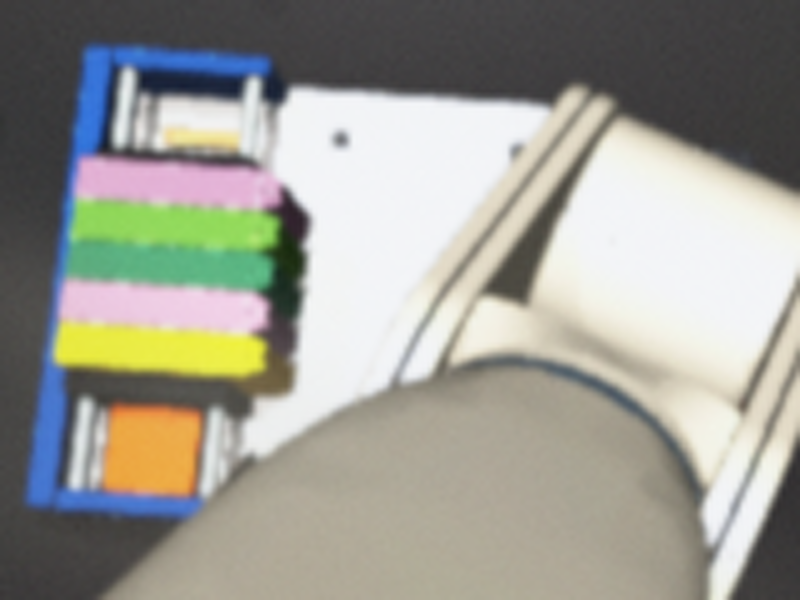

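The row reads orange block, yellow, light mauve, dark green and so on, with the pale strip at the far end. Plate edges and colours agree: the seam is at rack y≈+30, world x≈501.6 at the row front. I'll go to the mouth and lower to the plate.

Call:
send_rows(
  commands=[
    {"translation":[0.01,0.2,-0.05],"twist":[0,0,0.005]},
    {"translation":[0.015,0.4,-0.1],"twist":[0,0,0.005]},
    {"translation":[0.015,0.57,-0.15],"twist":[0,0,0.005]},
    {"translation":[0.015,0.57,-0.18],"twist":[0,0,0.005]},
    {"translation":[0.015,0.57,-0.18],"twist":[0,0,0.005]},
    {"translation":[0.015,0.57,-0.18],"twist":[0,0,0.005]},
    {"translation":[0.015,0.57,-0.18],"twist":[0,0,0.005]},
    {"translation":[0.015,0.57,-0.18],"twist":[0,0,0.005]},
    {"translation":[0.015,0.57,-0.18],"twist":[0,0,0.005]},
    {"translation":[0.015,0.57,-0.18],"twist":[0,0,0.005]},
  ],
)

```text
t: 10.25
ee_pos: [504.5, -110.2, 229.8]
orientation: [2.202, 2.241, 0.0]
ft_force: [0.6, 0.0, -1.5]
width: 20.0
```

Run:
```python
from h import *
d=grab('side','s3');o=ctrl.get_obs();print(o['ee_pos'],o['ft_force'],o['moment'])
print(proj(d,[[502,16,106],[502,25,106],[501,75,106]]))
c=cv2.cvtColor(d['img'][210:330,240:400],cv2.COLOR_RGB2BGR)
cv2.imwrite('pics/z3.png',cv2.resize(c,None,fx=5,fy=5,interpolation=cv2.INTER_CUBIC))
```

```text
[ 504.51893068 -110.13881849  229.75984346] [ 0.42926467 -0.89435019 -1.6363577 ] [-0.15545304 -0.02793258 -0.01923938]
[[333.69119419 242.90155444]
 [332.87504555 245.37679725]
 [328.57691986 259.6795069 ]]
```

View pics/z3.png

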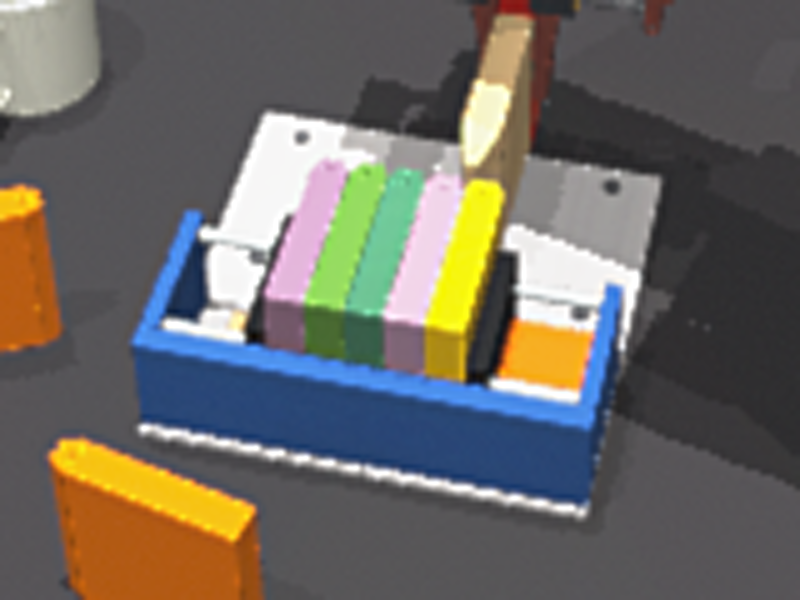

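The side view shows the nose at crop (468,165), on the extension of the yellow/mauve seam, which reaches the front at about (465,185). I'll lower and ease in with small steps, watching the forces.

Call:
send_rows(
  commands=[
    {"translation":[0,0.01,-0.004],"twist":[0,0,0]},
    {"translation":[0,0.03,-0.008],"twist":[0,0,0]},
    {"translation":[0,0.05,-0.009],"twist":[0,0,0]},
    {"translation":[0,0.07,-0.009],"twist":[0,0,0]},
    {"translation":[0,0.09,-0.009],"twist":[0,0,0]},
    {"translation":[0,0.11,-0.009],"twist":[0,0,0]},
    {"translation":[0,0.12,-0.009],"twist":[0,0,0]},
    {"translation":[0,0.12,-0.009],"twist":[0,0,0]},
    {"translation":[0,0.12,-0.009],"twist":[0,0,0]},
    {"translation":[0,0.12,-0.009],"twist":[0,0,0]},
  ],
)

```text
t: 11.3
ee_pos: [504.3, -97.9, 228.7]
orientation: [-2.201, -2.241, 0.001]
ft_force: [-2.0, 0.9, -1.5]
width: 19.8
```

Call:
send_rows(
  commands=[
    {"translation":[0.003,0.01,0],"twist":[0,0,0]},
    {"translation":[0.006,0.02,0],"twist":[0,0,0]},
    {"translation":[0.008,0.03,0],"twist":[0,0,0]},
    {"translation":[0.01,0.04,0],"twist":[0,0,0]},
    {"translation":[0.01,0.04,0],"twist":[0,0,0]},
    {"translation":[0.01,0.04,0],"twist":[0,0,0]},
    {"translation":[0.01,0.04,0],"twist":[0,0,0]},
    {"translation":[0.01,0.04,0],"twist":[0,0,0]},
    {"translation":[0.01,0.04,0],"twist":[0,0,0]},
    {"translation":[0.01,0.04,0],"twist":[0,0,0]},
  ],
)

```text
t: 12.3
ee_pos: [505.6, -94.6, 228.9]
orientation: [2.2, 2.241, -0.001]
ft_force: [-1.8, -5.7, -1.1]
width: 20.1
```

Call:
send_rows(
  commands=[
    {"translation":[0.003,0.01,0],"twist":[0,0,0]},
    {"translation":[0.006,0.02,0],"twist":[0,0,0]},
    {"translation":[0.009,0.03,0],"twist":[0,0,0]},
    {"translation":[0.012,0.04,0],"twist":[0,0,0]},
    {"translation":[0.015,0.05,0],"twist":[0,0,0]},
    {"translation":[0.017,0.06,0],"twist":[0,0,0]},
    {"translation":[0.017,0.06,0],"twist":[0,0,0]},
    {"translation":[0.017,0.06,0],"twist":[0,0,0]},
    {"translation":[0.017,0.06,0],"twist":[0,0,0]},
    {"translation":[0.017,0.06,0],"twist":[0,0,0]},
  ],
)

```text
t: 13.3
ee_pos: [507.1, -88.4, 228.8]
orientation: [2.201, 2.242, -0.001]
ft_force: [-2.4, -5.2, -1.2]
width: 20.0
```

Shifting to the right costs only about 2 N, which is the spring force, so the right side gives as expected. I'll continue along the taper.

Call:
send_rows(
  commands=[
    {"translation":[0.003,0.012,0],"twist":[0,0,0]},
    {"translation":[0.006,0.024,0],"twist":[0,0,0]},
    {"translation":[0.009,0.036,0],"twist":[0,0,0]},
    {"translation":[0.012,0.048,0],"twist":[0,0,0]},
    {"translation":[0.014,0.06,0],"twist":[0,0,0]},
    {"translation":[0.017,0.072,0],"twist":[0,0,0]},
    {"translation":[0.02,0.084,0],"twist":[0,0,0]},
    {"translation":[0.023,0.1,0],"twist":[0,0,0]},
    {"translation":[0.023,0.1,0],"twist":[0,0,0]},
    {"translation":[0.023,0.1,0],"twist":[0,0,0]},
  ],
)

```text
t: 14.3
ee_pos: [509.3, -78.3, 228.8]
orientation: [2.201, 2.242, -0.001]
ft_force: [-2.8, -5.5, -1.2]
width: 20.0
```

Run:
```python
from h import *
d=grab('side','s4');o=ctrl.get_obs();print(o['ee_pos'],o['ft_force'],o['moment'])
c=cv2.cvtColor(d['img'][210:330,240:400],cv2.COLOR_RGB2BGR)
cv2.imwrite('pics/z4.png',cv2.resize(c,None,fx=5,fy=5,interpolation=cv2.INTER_CUBIC))
```

```text
[509.33859563 -78.30219562 228.74931363] [-2.54478602 -4.81509537 -1.52190398] [-0.84549414  0.37021692  0.27363573]
```

View pics/z4.png

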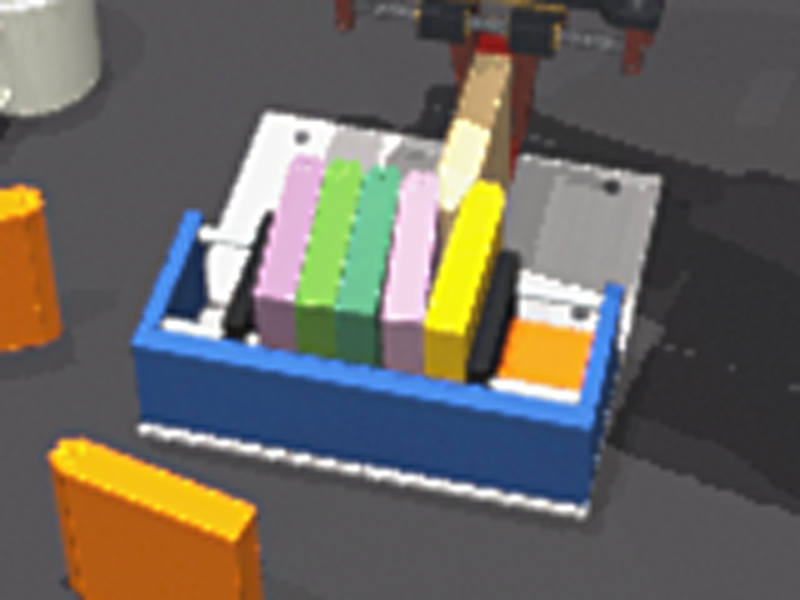

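The side view shows the nose in the seam at crop (462,190). The mauve and green panels have moved to the free side, and yellow has not moved. I'll continue.

Call:
send_rows(
  commands=[
    {"translation":[0.003,0.012,0],"twist":[0,0,0]},
    {"translation":[0.006,0.024,0],"twist":[0,0,0]},
    {"translation":[0.009,0.036,0],"twist":[0,0,0]},
    {"translation":[0.012,0.048,0],"twist":[0,0,0]},
    {"translation":[0.014,0.06,0],"twist":[0,0,0]},
    {"translation":[0.017,0.072,0],"twist":[0,0,0]},
    {"translation":[0.02,0.084,0],"twist":[0,0,0]},
    {"translation":[0.023,0.1,0],"twist":[0,0,0]},
    {"translation":[0.023,0.1,0],"twist":[0,0,0]},
    {"translation":[0.023,0.1,0],"twist":[0,0,0]},
  ],
)

```text
t: 15.35
ee_pos: [511.6, -68.3, 228.7]
orientation: [-2.201, -2.242, 0.002]
ft_force: [-2.9, -5.8, 0.1]
width: 20.1
```

Call:
send_rows(
  commands=[
    {"translation":[0.003,0.012,0],"twist":[0,0,0]},
    {"translation":[0.006,0.024,0],"twist":[0,0,0]},
    {"translation":[0.009,0.036,0],"twist":[0,0,0]},
    {"translation":[0.012,0.048,0],"twist":[0,0,0]},
    {"translation":[0.014,0.06,0],"twist":[0,0,0]},
    {"translation":[0.014,0.07,0],"twist":[0,0,0]},
    {"translation":[0.014,0.08,0],"twist":[0,0,0]},
    {"translation":[0.014,0.08,0],"twist":[0,0,0]},
    {"translation":[0.014,0.08,0],"twist":[0,0,0]},
    {"translation":[0.014,0.08,0],"twist":[0,0,0]},
  ],
)

```text
t: 16.35
ee_pos: [512.8, -60.3, 228.7]
orientation: [-2.2, -2.242, 0.002]
ft_force: [-3.7, -4.5, -0.5]
width: 20.0
```

Call:
send_rows(
  commands=[
    {"translation":[-0.0003,0.02,0],"twist":[0,0,0]},
    {"translation":[-0.0007,0.04,0],"twist":[0,0,0]},
    {"translation":[-0.001,0.06,0],"twist":[0,0,0]},
    {"translation":[-0.0014,0.08,0],"twist":[0,0,0]},
    {"translation":[-0.0018,0.1,0],"twist":[0,0,0]},
    {"translation":[-0.002,0.12,0],"twist":[0,0,0]},
    {"translation":[-0.0024,0.14,0],"twist":[0,0,0]},
    {"translation":[-0.0028,0.16,0],"twist":[0,0,0]},
    {"translation":[-0.0032,0.18,0],"twist":[0,0,0]},
    {"translation":[-0.0032,0.18,0],"twist":[0,0,0]},
  ],
)

```text
t: 17.35
ee_pos: [512.5, -42.1, 228.7]
orientation: [-2.2, -2.242, 0.002]
ft_force: [-4.0, -2.8, -0.6]
width: 19.9
```

Call:
send_rows(
  commands=[
    {"translation":[-0.0003,0.02,0],"twist":[0,0,0]},
    {"translation":[-0.0007,0.04,0],"twist":[0,0,0]},
    {"translation":[-0.001,0.06,0],"twist":[0,0,0]},
    {"translation":[-0.0014,0.08,0],"twist":[0,0,0]},
    {"translation":[-0.0018,0.1,0],"twist":[0,0,0]},
    {"translation":[-0.002,0.12,0],"twist":[0,0,0]},
    {"translation":[-0.0024,0.14,0],"twist":[0,0,0]},
    {"translation":[-0.0028,0.16,0],"twist":[0,0,0]},
    {"translation":[-0.0032,0.18,0],"twist":[0,0,0]},
    {"translation":[-0.0032,0.18,0],"twist":[0,0,0]},
  ],
)

```text
t: 18.35
ee_pos: [512.2, -23.9, 228.7]
orientation: [-2.2, -2.242, 0.002]
ft_force: [-3.4, -3.4, -0.3]
width: 19.9
```

Call:
send_rows(
  commands=[
    {"translation":[-0.0003,0.02,0],"twist":[0,0,0]},
    {"translation":[-0.0007,0.04,0],"twist":[0,0,0]},
    {"translation":[-0.001,0.06,0],"twist":[0,0,0]},
    {"translation":[-0.0014,0.08,0],"twist":[0,0,0]},
    {"translation":[-0.0018,0.1,0],"twist":[0,0,0]},
    {"translation":[-0.002,0.12,0],"twist":[0,0,0]},
    {"translation":[-0.0024,0.14,0],"twist":[0,0,0]},
    {"translation":[-0.0028,0.16,0],"twist":[0,0,0]},
    {"translation":[-0.003,0.17,0],"twist":[0,0,0]},
    {"translation":[-0.003,0.17,0],"twist":[0,0,0]},
  ],
)

```text
t: 19.35
ee_pos: [512.3, -6.7, 228.7]
orientation: [-2.201, -2.241, -0.0]
ft_force: [-2.2, -0.0, -1.5]
width: 19.8
```

Run:
```python
from h import *
d=grab('side','s5');o=ctrl.get_obs();print(o['ee_pos'],o['ft_force'],o['moment'])
c=cv2.cvtColor(d['img'][210:330,240:400],cv2.COLOR_RGB2BGR)
cv2.imwrite('pics/z5.png',cv2.resize(c,None,fx=5,fy=5,interpolation=cv2.INTER_CUBIC))
```

```text
[512.26959363  -6.77656345 228.75301707] [-1.3518277  -0.55905385 -2.33423962] [-0.2555891   0.20927024  0.16216853]
```

View pics/z5.png

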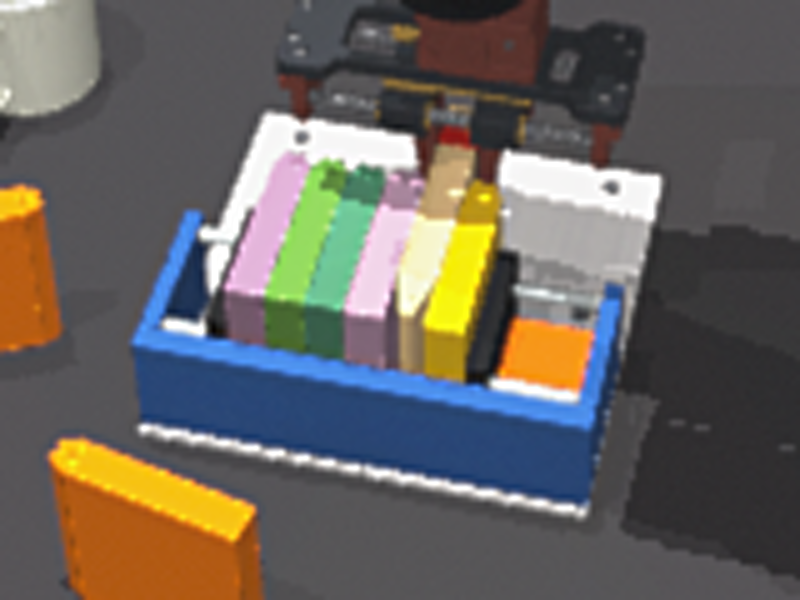

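The side view shows the board standing between yellow and light mauve, with its nose just short of the back wall and everything upright. I'll make the final slow approach to feel for the stop.

Call:
send_rows(
  commands=[
    {"translation":[0,0.005,0],"twist":[0,0,0]},
    {"translation":[0,0.01,0],"twist":[0,0,0]},
    {"translation":[0,0.015,0],"twist":[0,0,0]},
    {"translation":[-0.001,0.02,0],"twist":[0,0,0]},
    {"translation":[-0.001,0.025,0],"twist":[0,0,0]},
    {"translation":[-0.001,0.03,0],"twist":[0,0,0]},
    {"translation":[-0.001,0.035,0],"twist":[0,0,0]},
    {"translation":[-0.001,0.035,0],"twist":[0,0,0]},
    {"translation":[-0.001,0.035,0],"twist":[0,0,0]},
    {"translation":[-0.001,0.035,0],"twist":[0,0,0]},
  ],
)

```text
t: 20.4
ee_pos: [512.2, -3.4, 228.8]
orientation: [-2.201, -2.241, -0.0]
ft_force: [-2.2, -2.1, -1.9]
width: 20.0
```

Call:
send_rows(
  commands=[
    {"translation":[0,0.002,0],"twist":[0,0,0]},
    {"translation":[0,0.004,0],"twist":[0,0,0]},
    {"translation":[0,0.006,0],"twist":[0,0,0]},
    {"translation":[0,0.008,0],"twist":[0,0,0]},
    {"translation":[0,0.01,0],"twist":[0,0,0]},
    {"translation":[0,0.01,0],"twist":[0,0,0]},
    {"translation":[0,0.01,0],"twist":[0,0,0]},
    {"translation":[0,0.01,0],"twist":[0,0,0]},
    {"translation":[0,0.01,0],"twist":[0,0,0]},
    {"translation":[0,0.01,0],"twist":[0,0,0]},
  ],
)

```text
t: 21.4
ee_pos: [512.2, -2.4, 228.8]
orientation: [-2.201, -2.241, -0.0]
ft_force: [-1.8, -1.8, -1.6]
width: 19.9
```

Call:
send_rows(
  commands=[
    {"translation":[0,0.002,0],"twist":[0,0,0]},
    {"translation":[0,0.004,0],"twist":[0,0,0]},
    {"translation":[0,0.006,0],"twist":[0,0,0]},
    {"translation":[0,0.008,0],"twist":[0,0,0]},
    {"translation":[0,0.01,0],"twist":[0,0,0]},
    {"translation":[0,0.01,0],"twist":[0,0,0]},
    {"translation":[0,0.01,0],"twist":[0,0,0]},
    {"translation":[0,0.01,0],"twist":[0,0,0]},
    {"translation":[0,0.01,0],"twist":[0,0,0]},
    {"translation":[0,0.01,0],"twist":[0,0,0]},
  ],
)

```text
t: 22.4
ee_pos: [512.2, -1.5, 228.8]
orientation: [2.201, 2.241, 0.0]
ft_force: [-2.4, -2.1, -2.1]
width: 19.3
```

Call:
send_rows(
  commands=[
    {"translation":[0,0.002,0],"twist":[0,0,0]},
    {"translation":[0,0.004,0],"twist":[0,0,0]},
    {"translation":[0,0.006,0],"twist":[0,0,0]},
    {"translation":[0,0.008,0],"twist":[0,0,0]},
    {"translation":[0,0.008,0],"twist":[0,0,0]},
    {"translation":[0,0.008,0],"twist":[0,0,0]},
    {"translation":[0,0.008,0],"twist":[0,0,0]},
    {"translation":[0,0.008,0],"twist":[0,0,0]},
    {"translation":[0,0.008,0],"twist":[0,0,0]},
    {"translation":[0,0.008,0],"twist":[0,0,0]},
  ],
)

```text
t: 23.4
ee_pos: [512.2, -1.2, 228.8]
orientation: [2.201, 2.241, -0.001]
ft_force: [-2.9, -7.5, 0.9]
width: 19.5
```

Call:
send_rows(
  commands=[
    {"translation":[0,0.001,0],"twist":[0,0,0]},
    {"translation":[0,0.002,0],"twist":[0,0,0]},
    {"translation":[0,0.003,0],"twist":[0,0,0]},
    {"translation":[0,0.003,0],"twist":[0,0,0]},
    {"translation":[0,0.003,0],"twist":[0,0,0]},
    {"translation":[0,0.003,0],"twist":[0,0,0]},
    {"translation":[0,0.003,0],"twist":[0,0,0]},
    {"translation":[0,0.003,0],"twist":[0,0,0]},
    {"translation":[0,0.003,0],"twist":[0,0,0]},
    {"translation":[0,0.003,0],"twist":[0,0,0]},
  ],
)

```text
t: 24.4
ee_pos: [512.2, -1.1, 228.9]
orientation: [2.201, 2.241, -0.001]
ft_force: [-3.0, -10.3, 0.4]
width: 19.6
```

The stop is felt at the predicted place: force rises and travel stops. Next I'll let the board settle towards yellow, relax the push, then release.

Call:
send_rows(
  commands=[
    {"translation":[-0.002,0,0],"twist":[0,0,0]},
    {"translation":[-0.004,-0.002,0],"twist":[0,0,0]},
    {"translation":[-0.006,-0.004,0],"twist":[0,0,0]},
    {"translation":[-0.006,-0.004,0],"twist":[0,0,0]},
    {"translation":[-0.006,-0.004,0],"twist":[0,0,0]},
    {"translation":[-0.006,-0.004,0],"twist":[0,0,0]},
    {"translation":[-0.006,-0.004,0],"twist":[0,0,0]},
    {"translation":[-0.006,-0.004,0],"twist":[0,0,0]},
    {"translation":[-0.006,-0.004,0],"twist":[0,0,0]},
    {"translation":[-0.006,-0.004,0],"twist":[0,0,0]},
  ],
)

```text
t: 25.4
ee_pos: [511.9, -1.2, 228.9]
orientation: [2.201, 2.241, 0.0]
ft_force: [-1.3, -6.6, -2.5]
width: 20.0
```

Call:
send_rows(
  commands=[
    {"translation":[-0.002,-0.001,-0.001],"twist":[0,0,0]},
    {"translation":[-0.003,-0.002,-0.002],"twist":[0,0,0]},
    {"translation":[-0.003,-0.003,-0.002],"twist":[0,0,0]},
    {"translation":[-0.003,-0.003,-0.002],"twist":[0,0,0]},
    {"translation":[-0.003,-0.003,-0.002],"twist":[0,0,0]},
    {"translation":[-0.003,-0.003,-0.002],"twist":[0,0,0]},
    {"translation":[-0.003,-0.003,-0.002],"twist":[0,0,0]},
    {"translation":[-0.003,-0.003,-0.002],"twist":[0,0,0]},
    {"translation":[-0.003,-0.003,-0.002],"twist":[0,0,0]},
    {"translation":[-0.003,-0.003,-0.002],"twist":[0,0,0]},
  ],
)

```text
t: 26.4
ee_pos: [511.8, -1.3, 228.8]
orientation: [2.201, 2.24, 0.001]
ft_force: [0.5, -5.4, -1.4]
width: 19.9
```

Call:
send_rows(
  commands=[
    {"translation":[0,0,0],"twist":[0,0,0]},
    {"translation":[0,0,0],"twist":[0,0,0]},
    {"translation":[0,0,0],"twist":[0,0,0]},
    {"translation":[0,0,0],"twist":[0,0,0]},
    {"translation":[0,0,0],"twist":[0,0,0]},
    {"translation":[0,0,0],"twist":[0,0,0]},
    {"translation":[0,0,0],"twist":[0,0,0]},
    {"translation":[0,0,0],"twist":[0,0,0]},
    {"translation":[0,0,0],"twist":[0,0,0]},
    {"translation":[0,0,0],"twist":[0,0,0]},
  ],
  grip=-1,
)

```text
t: 27.4
ee_pos: [511.3, -1.1, 228.6]
orientation: [2.201, 2.241, 0.0]
ft_force: [0.0, -0.2, -0.5]
width: 87.8
```

Call:
send_rows(
  commands=[
    {"translation":[0,0,0.1],"twist":[0,0,0]},
    {"translation":[0,0,0.25],"twist":[0,0,0]},
    {"translation":[0,0,0.4],"twist":[0,0,0]},
    {"translation":[0,0,0.6],"twist":[0,0,0]},
    {"translation":[0,0,0.8],"twist":[0,0,0]},
    {"translation":[0,0,1],"twist":[0,0,0]},
    {"translation":[0,0,1],"twist":[0,0,0]},
    {"translation":[0,0,1],"twist":[0,0,0]},
    {"translation":[0,0,1],"twist":[0,0,0]},
    {"translation":[0,0,1],"twist":[0,0,0]},
  ],
)

```text
t: 28.4
ee_pos: [510.9, -1.1, 327.6]
orientation: [-2.2, -2.24, 0.002]
ft_force: [-0.7, -0.8, 0.4]
width: 88.1
```

Call:
send_rows(
  commands=[
    {"translation":[0,-0.2,0.2],"twist":[0,0,0]},
    {"translation":[0,-0.5,0.4],"twist":[0,0,0]},
    {"translation":[0,-0.8,0.5],"twist":[0,0,0]},
    {"translation":[0,-1,0.5],"twist":[0,0,0]},
    {"translation":[0,-1,0.5],"twist":[0,0,0]},
    {"translation":[0,-1,0.5],"twist":[0,0,0]},
    {"translation":[0,-1,0.5],"twist":[0,0,0]},
    {"translation":[0,-1,0.5],"twist":[0,0,0]},
    {"translation":[0,-1,0.5],"twist":[0,0,0]},
    {"translation":[0,-1,0.5],"twist":[0,0,0]},
  ],
)

```text
t: 29.4
ee_pos: [511.3, -100.6, 378.5]
orientation: [-2.2, -2.242, 0.0]
ft_force: [-0.3, 0.1, 0.3]
width: 87.9
```

Run:
```python
from h import *
o=ctrl.get_obs();print(o['ee_pos'],o['ft_force'],o['width'])
a=grab('side','s6');b=grab('wrist','w6')
c=cv2.cvtColor(a['img'][200:330,240:400],cv2.COLOR_RGB2BGR);c=cv2.resize(c,None,fx=2.7,fy=2.7,interpolation=cv2.INTER_CUBIC)
w=cv2.cvtColor(b['img'],cv2.COLOR_RGB2BGR)[:240,130:550]; w=cv2.resize(w,(int(420*1.0),240))
o=np.zeros((c.shape[0]+240,max(c.shape[1],420),3),np.uint8);o[:c.shape[0],:c.shape[1]]=c;o[c.shape[0]:,:420]=w;cv2.imwrite('pics/z6.png',o)
```

```text
[ 511.30746104 -100.57165334  378.45534326] [-0.28887761  0.13827242  0.34793599] 87.90278364351947
```

View pics/z6.png

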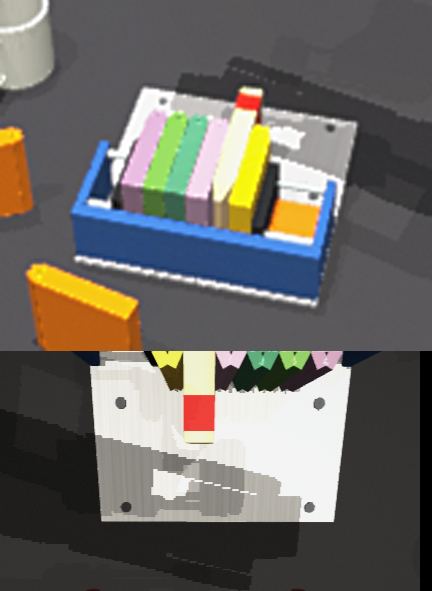

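The side view shows the board upright between yellow and light mauve, with everything upright. The wrist view shows the tail straight, and the panel fronts level at crop v≈367. I'll do one numeric check of the tail depth and then hand in.

Run:
```python
from h import *
np.set_printoptions(suppress=True,precision=1)
d=load('w6');hsv=cv2.cvtColor(d['img'],cv2.COLOR_RGB2HSV)
m=cv2.inRange(hsv,(0,150,120),(10,255,255));m[:30]=0;m[110:]=0
v,u=np.nonzero(m);print('band rows',v.min(),v.max())
uc=np.median(u);print('band at z106',plane(d,[[uc,v.min()],[uc,v.max()+1]],106)[:,:2].ravel(),'expect y 9.7..-12.3')
for r in(v.min()+3,v.max()-3):
    q=np.flatnonzero(m[r]);print(plane(d,[[q[0],r],[q[-1]+1,r]],106)[:,:2].ravel())
ctrl.close_job()
```

```text
band rows 44 79
band at z106 [512.2   9.2 512.6 -12.9] expect y 9.7..-12.3
[502.5   7.2 522.6   7.6]
[502.7 -10.6 522.5 -10.2]
the job is handed in; nothing more can be done
```

The divider is in the seam just right of the yellow panel and fully home against the back stop, and I've handed the job in at about 29.5 s.

I gripped it by its red band, set its nose at the mouth of the seam and fed it in slowly. Moving right cost only 2–4 N sideways and the yellow panel did not move, so the free side is the right. That agreed with the orange block seen behind the yellow end. I let the board shift about 10 mm that way as it went in.

- **Forces:** Pushing took about 6 N at most in the readings, which were taken at the end of each one-second step. At the stop, the force rose to about 10 N with travel stopped, at the place I had predicted. I then eased off, let go and backed the gripper clear.
- **Position:** In the last wrist picture the band was within about 1 mm of where it should be when home (y +9.2 to −12.9, expected +9.7 to −12.3), with its sides aligned with the rack.
- **Panels:** The last pictures show the board and all five panels upright, with the panel fronts level.
- **Other objects:** I kept clear of the glue bottle, mug and toy house and saw no sign of contact. I did not take a full final picture of all three.

No check failed or disagreed.

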